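# Pack the rover's field kit crate in two layers

## Robot

A 6-joint arm with a two-finger parallel gripper is mounted at the origin on a cart in front of the work surface, level with it; the furniture and walls round the work are solid. World frame = base frame: x ahead of the robot, y to its left, z up, the work surface at z = 0. Lengths are in m, angles in rad, forces in N, time in s.
With the tool pointing down it reaches from about 0.325 to 0.875 m from the base axis. Payload 4.4 kg.
Tool frame: the origin (TCP) lies midway between the tips of the shut fingers; the grasp point (between the pads) lies 19 mm behind it; z points along the fingers, y is the line along which they close (so a half turn about z gives the same grasp; the last joint's range is limited). The gripper opens to 85 mm and grips with 20 to 120 N. Pads are 22 mm wide; open, the fingers measure 114 mm over their backs; the gripper's body (76 mm by 85 mm) begins 54 mm behind the grasp point. The pads swing forward as they close: fully open they stand 13 mm farther back than shut.
Start: joints at [-1.351, 0.207, 1.542, -0, 1.393, -0.15], TCP at [0.208, -0.536, 0.231] pointing down, gripper open.
Joint ranges: [-2.73, 2.73], [-0.86, 2.22], [0.23, 2.46], [-1.11, 4.25], [0.08, 2.63], [-2.82, 2.82]. Speed limits (rad/s): [2.79, 2.79, 3.14, 3.14, 3.14, 3.14].

## Interface

Orientations are given as a unit quaternion [w, x, y, z].
In Python, from station import env gives the robot as it stands.
- The arm moves only by the shell command python3 -m jog 'ROWS' [FORCE]. ROWS is JSON, a list of rows, each a list of 3 entries, a list of its own where there are three numbers: the turn, a rotation vector about the world's x, y, z in degrees, then the shift along the world's x, y, z in cm, then the opening, from -1 (shut) to 1 (fully open), so that 0 is half open. A call has exactly 8 rows; each row is the pose to reach, as a shift and turn from the pose commanded when the call began; what a row does not reach only later rows make up. A row lasts 1/10 s, in which the tool goes at most 50 mm and 8.59 degrees, less where a joint would pass 70% of its speed; a pose out of reach is approached as far as the arm can. A call with a gripper value outside its range is refused whole. The fingers move at their own pace and stop on an object; FORCE is the grip in N (left out, the last holds). Time passes only in rows, so rows that repeat a pose let the fingers close, or fill a call up. It gives the time, the measured TCP pose, the force, the opening and the grip force at its end, in the units of the state.
- env.sense(): the state, without advancing time (a new reading comes with each control period).
- env.get_image(name): name is "scene" or "top" or "wrist"; returns the picture (384x512x3 uint8, blue, green, red); there is no depth.
- env.camera_model(name): a dict with "camera_matrix" (3x3 intrinsics, pixels), "xyz" and "rotation" of the camera in the world. Camera axes: x right, y up, looking along -z (the intrinsics and any distortion apply to the point x, -y, -z); pixel columns grow to the right and rows downward; lengths in m; the calibration is good to about 2 mm. A picture is of the moment at which its call begins: read the wrist's pose just before it. camera_model takes no time and is no camera call; for the wrist camera it gives the pose at the moment of the call.
- env.sign_off(): hands the job in; it is judged then, once.
The state is a dict: "t": time; "q": joint angles; "joint_vel": joint speeds; "tau": joint torques, N m; "tool_pos": TCP position; "ee_rot": TCP orientation; "wrist_force": force on the tool from outside, world axes, zero at the start; "moment": the same for the moment, N m; "width": finger opening in m; "gripper_force": force on a finger pad.
Only numpy, scipy, OpenCV 4.12 (cv2) and the standard library are available. Lean on these libraries where they do the work, as an engineer would, in place of code of your own. Each camera call takes 0.05 s, during which the arm holds its last target. There are 200 camera calls.

## Task

Pack the rover's field kit: lay the dark instrument case with the orange label flat on the bottom of the grey crate, in the free space beside the blue case. Then take the orange lift-out tray off its hook stand, lifting the bar above the upturned tips before drawing it off so that it does not drag on the hooks, and lower it into the crate until it sits level and fully down on the corner posts, either way round. Last, stand the spare servo on its base, knob up, in the tray's large open bay; do not drop anything, leave the blue case where it is packed, and leave the yellow screwdriver and the pen alone.

Things in the scene. Friction and masses are not known exactly. Their poses are not given: they have to be found in the camera images.
- crate: Grey plastic crate, open on top, fixed to the bench. Outside 211 mm (its x) by 145 mm (its y), 66 mm high; inside 203 x 137 mm, walls 4 mm, rim flared outward at 45 degrees over its top 6 mm. Origin: centre of its underside; inner floor 4 mm above it. The blue case fills the +x end of the floor; from x = -101 to about +30 mm the floor is free for the dark case.
- crate_rest (a point): Centre of the crate at the height where the tray's underside rests, 36 mm above the crate's underside: the top of four posts, 14 x 14 mm, one in each inner corner. Axes as the crate's.
- hook_stand: Steel stand fixed to the bench. Origin: on the bench below the middle of the hanging place. Two round prongs 6 mm thick at y = -38 and +38 mm run level to -x from a cross plate (front at x = +111 mm; post behind it 181 mm high; foot 12 mm high); at x = -12 mm they turn straight up, the red tips ending 18 mm above the top of the level part.
- hook_seat (a point): The hanging place: midway between the prongs, level with their top, 158 mm above the bench; the underside of the tray's bar rests here at the start. Axes as the stand's. To unhook, raise the bar over 18 mm but under 34 mm (else the tray's far wall meets the prongs), then draw the tray to the stand's -x by at least 125 mm, when its far wall is past the tips.
- tray: Orange lift-out tray, 196 mm (its x) by 130 mm (its y), walls 20 mm high and 3 mm thick, floor 3 mm, 0.22 kg; fits the crate with 3.5 mm play all round, its x along the crate's x, either way round. It hangs level on the stand, axes parallel to the stand's. Origin: centre of its underside. A wall 18 mm high at x = 0 parts it: one open bay at -x, three small cells at +x.
- tray_bar (a point): Centre of the tray's black carrying bar, 65 mm above the tray's underside (its top 70 mm). The bar is 10 mm wide (tray's x) and 10 mm high, runs along the tray's y for 120 mm between two upright cheeks and is fixed to them; grip it from above at its middle, fingers closing along the tray's x, between the prongs.
- tray_bay (a point): Centre of the floor of the tray's open bay (upper face, 3 mm above the tray's underside, 48 mm from the middle towards the tray's -x). The bay is 94 mm (tray's x) by 124 mm inside; the bar runs over its inner edge, so fingers that close along the tray's y have the most room.
- dark_case: Dark instrument case with an orange label, a solid block 60 mm (its x) by 85 mm (its y) by 26 mm high, 0.11 kg. Origin: centre of its underside. Lies loose on the bench.
- mini_servo: Small spare servo standing on its base, knob up: grey body 20 mm (its x) by 34 mm (its y; 46 mm over its two end ears) by 20 mm high, 0.035 kg, with a black knob 13 mm across on top, 4 mm from the middle towards +y, reaching 35 mm. Grasp the body across its 20 mm. Origin: centre of its underside.
- blue_case: Flat blue case, 58 mm (its x) by 88 mm (its y) by 21 mm high, lying loose on the crate's floor at its +x end, already packed. Origin: centre of its underside.
- mini_vice: Blue bench vice fixed to the bench, an obstacle: 80 mm high, within 70 mm of its origin all round except the spindle with its cross bar, 46 mm up, which stands out 65 mm towards its -x. Origin: on the bench under its middle.
- yellow_screwdriver: Yellow screwdriver, 158 mm long, lying loose on the bench at the far left. Bystander. Origin: at its middle.
- pen_1: Green and white pen, 135 mm long, lying loose on the bench to the right. Bystander. Origin: at its middle.
There are look-alikes about, which are no part of the job. Of the things shaped like the mini_servo, the grey one is meant.

How it is judged:
On the way, in this order (a step that is already met when the one before it is completed fails the run):
1. the dark case lies flat on the crate's floor beside the blue case, let go (z of dark_case in the frame of crate between 0 and 0.008 m and x of dark_case in the frame of crate between -0.078 and 0.022 m and y of dark_case in the frame of crate between -0.06 and 0.06 m and angle between dark_case's own z axis and vertical below 0.08 rad and contact force between the fingers and dark_case below 0.3 N), for 0.2 s.
2. the tray's bar is lifted above the tips of the hooks, still over them (z of tray_bar in the frame of hook_seat above 0.022 m and x of tray_bar in the frame of hook_seat between -0.03 and 0.08 m), for 0.02 s.
3. the tray sits level and fully down on the crate's corner posts, let go, with the dark case under it (z of dark_case in the frame of crate between 0 and 0.008 m and x of dark_case in the frame of crate between -0.078 and 0.022 m and y of dark_case in the frame of crate between -0.06 and 0.06 m and angle between dark_case's own z axis and vertical below 0.08 rad and z of tray in the frame of crate between 0.0325 and 0.0395 m and horizontal distance between tray and crate below 0.01 m and angle between tray's own z axis and vertical below 0.04 rad and angle between the x axis of tray and the x axis of crate, either way round below 0.07 rad and contact force between the fingers and tray below 0.3 N), for 0.2 s.
At the end, for the whole second after the job is handed in: Dark and blue case flat (0.08 rad) on the crate's floor side by side; tray on the corner posts (height within 3.5 mm, tilt under 0.04 rad, within 10 mm and 0.07 rad of the crate, either way round); servo upright (0.1 rad) on its base in the tray's open bay; all at rest (z of dark_case in the frame of crate between 0 and 0.008 m and x of dark_case in the frame of crate between -0.078 and 0.022 m and y of dark_case in the frame of crate between -0.06 and 0.06 m and angle between each of dark_case, blue_case's own z axis and vertical below 0.08 rad and z of tray in the frame of crate between 0.0325 and 0.0395 m and horizontal distance between tray and crate below 0.01 m and angle between tray's own z axis and vertical below 0.04 rad and angle between the x axis of tray and the x axis of crate, either way round below 0.07 rad and z of mini_servo in the frame of tray between 0.001 and 0.0075 m and x of mini_servo in the frame of tray between -0.095 and -0.005 m and y of mini_servo in the frame of tray between -0.058 and 0.058 m and angle between mini_servo's own z axis and vertical below 0.1 rad and z of blue_case in the frame of crate between 0 and 0.008 m and x of blue_case in the frame of crate between 0.03 and 0.085 m and linear speed of each of dark_case, tray, mini_servo, blue_case below 0.02 m/s); the robot touches nothing.
It fails at once if the tray dragged or wrenched against the hook stand (over 30 N) (contact force between tray and hook_stand above 30 N).
It fails at once if the dark case, the tray or the servo dropped from more than about 25 mm (falling free at over 0.7 m/s) ((contact force between anything else and dark_case below 0.1 N and linear speed of dark_case above 0.7 m/s) or (contact force between anything else and tray below 0.1 N and linear speed of tray above 0.7 m/s) or (contact force between anything else and mini_servo below 0.1 N and linear speed of mini_servo above 0.7 m/s)).
It fails at once if the blue case shifted by more than 30 mm (distance of blue_case from where it was at the start of the episode above 0.03 m).
It fails at once if the screwdriver or the pen shifted by more than 30 mm (distance of any of yellow_screwdriver, pen_1 from where it was at the start of the episode above 0.03 m).
It also fails if it takes over 61 s, if anything falls off the work surface, if the arm or the gripper's body presses on something with over 40 N, if the wrist force passes 120 N, or if a joint passes its speed limit or range.

## Working session

There is one attempt and no reset: what is moved stays moved. The work goes in short steps, Python scripts to look and compute and a shell command to move; the robot and the scene stay as the last step left them, time stands still between calls to the robot, and variables do not carry over. Pictures are saved under pics/ and viewed, at most 11 in all, crops included, and the job is handed in when it is done.

```bash
mkdir -p pics; cat > h.py <<'E'
import numpy as np, cv2, json
from station import env
def snap(name,fn):
    m=env.camera_model(name); im=env.get_image(name); cv2.imwrite(f'pics/{fn}.png',im)
    json.dump({k:np.asarray(m[k]).tolist() for k in('camera_matrix','xyz','rotation')},open(f'pics/{fn}.json','w')); return im
def ray(fn,u,v):
    m=json.load(open(f'pics/{fn}.json')); K=np.array(m['camera_matrix']);R=np.array(m['rotation'])
    if R.shape!=(3,3):
        from scipy.spatial.transform import Rotation as Ro
        R=Ro.from_quat(R,scalar_first=True).as_matrix()
    d=np.linalg.inv(K)@[u,v,1]; return np.array(m['xyz']),R@(d*[1,-1,-1])
def onz(fn,u,v,z):
    o,d=ray(fn,u,v); return (o+d*(z-o[2])/d[2]).round(4)
E
python3 - <<'E'
from h import *
a=snap('top','top0');b=snap('scene','scene0')
for n in('top','scene'): print({k:np.round(v,3).tolist() if not isinstance(v,(str,dict)) else v for k,v in env.camera_model(n).items()})
cv2.imwrite('pics/top0b.png',cv2.resize(a,(800,600),interpolation=cv2.INTER_CUBIC))
cv2.imwrite('pics/scene0b.png',cv2.resize(b,(800,600),interpolation=cv2.INTER_CUBIC))
print(env.sense())
E
```

```text
{'camera_matrix': [[366.891, 0.0, 253.697], [0.0, 366.891, 191.001], [0.0, 0.0, 1.0]], 'xyz': [0.335, -0.126, 1.113], 'rotation': [0.714, 0.05, -0.051, -0.696]}
{'camera_matrix': [[439.5, 0.0, 253.624], [0.0, 439.5, 183.094], [0.0, 0.0, 1.0]], 'xyz': [-0.415, 0.449, 0.656], 'rotation': [-0.411, -0.24, 0.463, 0.748]}
{'t': 0.1, 'q': array([-1.35149850e+00,  2.07359421e-01,  1.54284164e+00,  5.39546701e-06,
        1.39349304e+00, -1.50480210e-01]), 'joint_vel': array([-9.78544293e-04, -7.74988449e-05, -4.86991214e-03,  6.54141025e-05,
        3.11269645e-03,  5.72992994e-04]), 'tau': array([-1.37027814e-04, -3.84092116e+01, -2.92550021e+01, -1.58296443e-04,
        4.81465599e-03,  2.89474019e-05]), 'tool_pos': array([ 0.20765879, -0.53544846,  0.2302134 ]), 'ee_rot': array([-1.05019491e-03,  9.82956204e-01,  1.83836875e-01, -3.34937139e-05]), 'wrist_force': array([-0.56558024,  0.88451148, -0.38903506]), 'moment': array([ 0.00392571, -0.02116224, -0.02885029]), 'gripper_force': 0.0, 'width': 0.08548250225944108}
```

View pics/top0b.png

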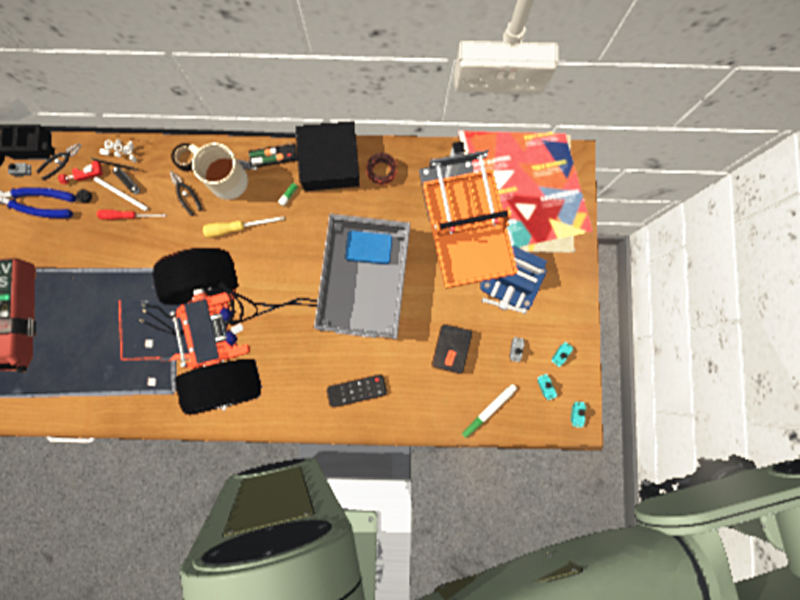

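View pics/scene0b.png

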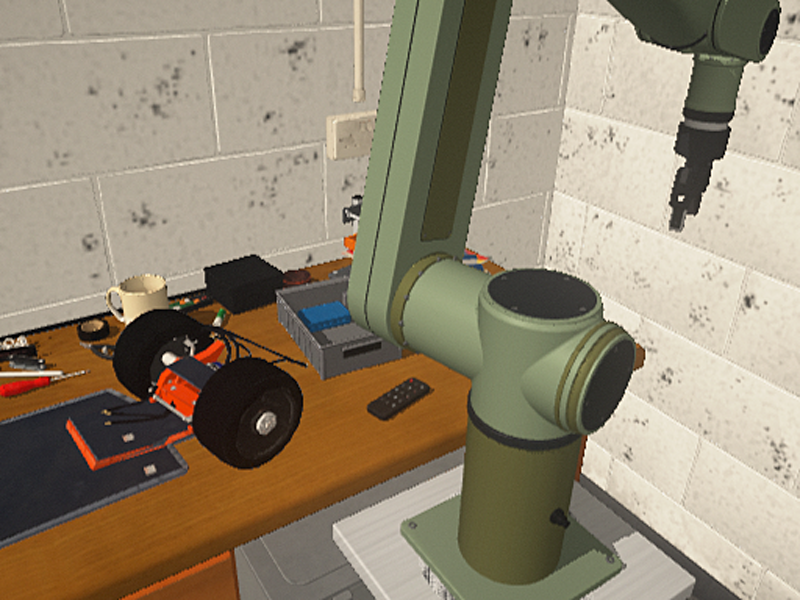

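```bash
python3 - <<'E'
from h import *
a=cv2.imread('pics/top0.png')
def crop(n,x,y,w,h,s): cv2.imwrite(f'pics/{n}.png',cv2.resize(a[y:y+h,x:x+w],None,fx=s,fy=s,interpolation=cv2.INTER_CUBIC))
crop('c1',195,75,160,120,5); crop('c2',270,175,125,100,6)
E
```

```text
(no output)
```

View pics/c1.png

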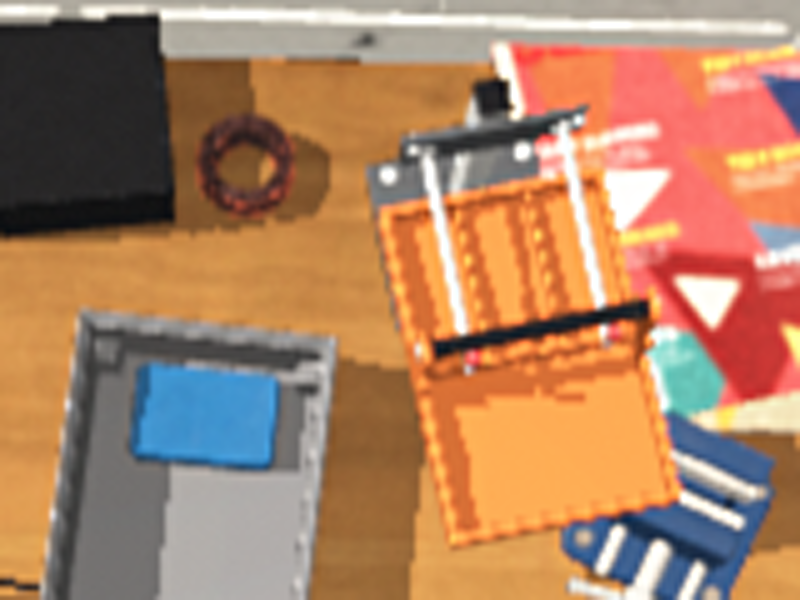

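View pics/c2.png

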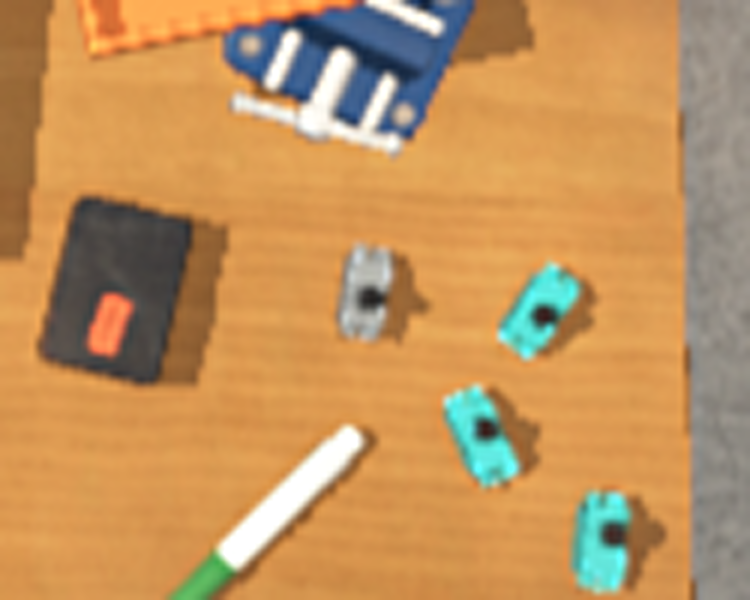

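```bash
python3 - <<'E'
from h import *
c1=lambda u,v,z:onz('top0',195+u/5,75+v/5,z)
c2=lambda u,v,z:onz('top0',270+u/6,175+v/6,z)
ang=lambda a,b:round(np.degrees(np.arctan2(*(b-a)[1::-1])),1)
def pr(n,P):
    P=np.array(P);print(n,P[:,:2].tolist(),'mean',P.mean(0).round(4)[:2]);return P
P=pr('crate TL TR BR BL',[onz('top0',*p,.066) for p in[(211.4,137.4),(262,142.6),(254.7,216.3),(202.2,211.8)]])
print(ang(P[3],P[0]),ang(P[2],P[1]),ang(P[1],P[0]),ang(P[2],P[3]))
P=pr('blue',[c1(*p,.025) for p in[(138,362),(278,376),(272,468),(132,458)]]);print(ang(P[3],P[0]))
P=pr('dark',[c2(*p,.026) for p in[(85,197),(192,218),(155,383),(38,355)]]);print(ang(P[3],P[0]),ang(P[2],P[1]),ang(P[1],P[0]))
P=pr('servo ears',[c2(370,245,.015),c2(358,340,.015)]);print(ang(P[1],P[0])); print(c2(364,292,.02),c2(372,297,.035))
P=pr('bar',[c1(437,350,.168),c1(648,308,.168)]);print(ang(P[1],P[0]))
P=pr('tray near top edge',[c1(452,545,.114),c1(682,496,.114),c1(382,208,.114),c1(605,172,.114)]);print(ang(P[1],P[0]),ang(P[0],P[2]),ang(P[1],P[3]))
P=pr('vice',[c2(315,125,.046),c2(250,45,.08),c2(405,115,.08)])
m=env.camera_model('wrist');s=env.sense();print(m['xyz'],m['rotation'],s['tool_pos'])
E
```

```text
crate TL TR BR BL [[0.6413, 0.0036], [0.6295, -0.1456], [0.4123, -0.1297], [0.4213, 0.0207]] mean [ 0.5261 -0.0628]
-4.4 -4.2 85.5 86.6
blue [[0.6227, -0.0267], [0.6162, -0.1123], [0.5591, -0.1102], [0.563, -0.0253]] mean [ 0.5902 -0.0686]
-1.3
dark [[0.4427, -0.2168], [0.4336, -0.2699], [0.3521, -0.2524], [0.3643, -0.1948]] mean [ 0.3982 -0.2335]
-15.7 -12.1 80.3
servo ears [[0.4234, -0.3604], [0.376, -0.3542]] mean [ 0.3997 -0.3573]
-7.5
[ 0.3996 -0.3563  0.02  ] [ 0.3964 -0.357   0.035 ]
bar [[0.5957, -0.1979], [0.6217, -0.3098]] mean [ 0.6087 -0.2538]
103.1
tray near top edge [[0.5001, -0.2119], [0.5309, -0.339], [0.6925, -0.1697], [0.7172, -0.296]] mean [ 0.6102 -0.2542]
103.6 12.4 13.0
vice [[0.479, -0.3271], [0.512, -0.2898], [0.4803, -0.3634]] mean [ 0.4904 -0.3268]
[ 0.27384649 -0.51018884  0.37219627] [ 0.81713429 -0.11660922  0.08092913 -0.55869876] [ 0.20765879 -0.53544846  0.2302134 ]
```

```bash
R='x'; python3 -m jog '[[[0,0,-34],[19,30.2,-3],1],[[0,0,-34],[19,30.2,-3],1],[[0,0,-34],[19,30.2,-3],1],[[0,0,-34],[19,30.2,-3],1],[[0,0,-34],[19,30.2,-3],1],[[0,0,-34],[19,30.2,-3],1],[[0,0,-34],[19,30.2,-3],1],[[0,0,-34],[19,30.2,-3],1]]' 40; python3 - <<'E'
from h import *
a=snap('wrist','w1'); cv2.imwrite('pics/w1b.png',cv2.resize(a,(800,600),interpolation=cv2.INTER_CUBIC)); s=env.sense();print(s['tool_pos'],s['ee_rot'])
E
```

```text
t: 0.9
tool_pos: [0.3987, -0.2297, 0.2002]
ee_rot: [-0.001, 0.994, -0.109, -0.001]
wrist_force: [-0.1, -0.9, -0.1]
width: 0.0856
gripper_force: 0.0
[ 0.399011   -0.22947564  0.20022064] [-1.63752005e-03  9.94031816e-01 -1.09077479e-01 -4.12573474e-04]
```

View pics/w1b.png

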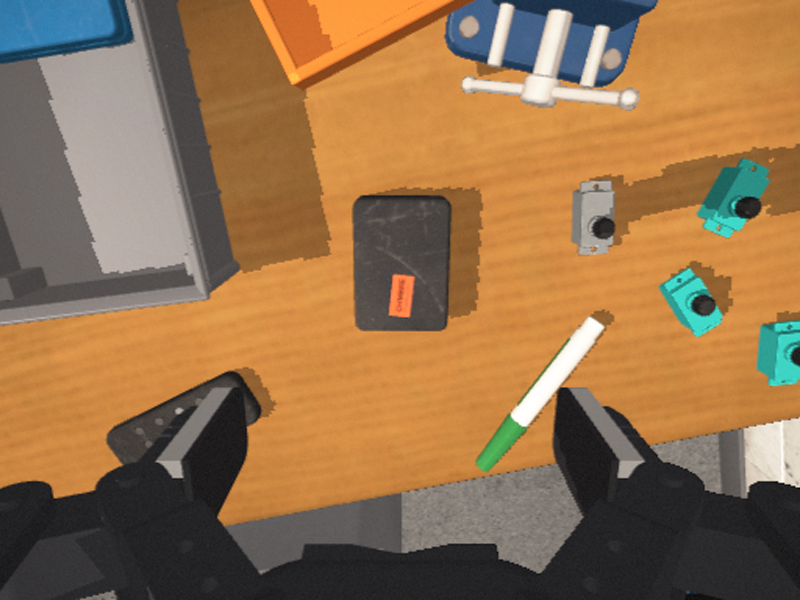

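```bash
python3 - <<'E'
from h import *
f=lambda u,v,z:onz('w1',u/1.5625,v/1.5625,z)
P=np.array([f(*p,.026) for p in[(354,196),(450,197),(447,330),(356,330)]]);print(P.round(3).tolist(),P.mean(0)); d=P[0]+P[1]-P[2]-P[3];print(np.degrees(np.arctan2(d[1],d[0])))
a,b=f(597,181,.0145),f(594,253,.0145);d=a-b;print('servo',a,b,(a+b)/2,np.degrees(np.arctan2(d[1],d[0])),f(603,227,.035))
print('crate inner corner', f(190,265,.066), f(205,298,.066), f(240,267,.066),f(0,325,.066),f(128,0,.066))
E
```

```text
[[0.447, -0.212, 0.026], [0.434, -0.268, 0.026], [0.352, -0.25, 0.026], [0.364, -0.193, 0.026]] [ 0.399025 -0.231175  0.026   ]
-12.613396063434514
servo [ 0.4226 -0.359   0.0145] [ 0.3782 -0.3521  0.0145] [ 0.4004  -0.35555  0.0145 ] -8.833414651218954 [ 0.3982 -0.3524  0.035 ]
crate inner corner [ 0.4329 -0.1212  0.066 ] [ 0.4134 -0.1232  0.066 ] [ 0.426  -0.1473  0.066 ] [ 0.4231 -0.0058  0.066 ] [ 0.561  -0.1344  0.066 ]
```

```bash
python3 -m jog '[[[0,0,0],[0,0,-4],1],[[0,0,0],[0,0,-8],1],[[0,0,0],[0,0,-12],1],[[0,0,0],[0,0,-15],1],[[0,0,0],[0,0,-17.5],1],[[0,0,0],[0,0,-18.7],1],[[0,0,0],[0,0,-19.4],1],[[0,0,0],[0,0,-19.4],1]]'
```

```text
t: 1.75
tool_pos: [0.3976, -0.2343, 0.007]
ee_rot: [-0.0, 0.994, -0.112, -0.0]
wrist_force: [-0.0, 0.3, 0.5]
width: 0.0852
gripper_force: 0.0
```

```bash
python3 -m jog '[[[0,0,0],[0.1,0.3,0],0.6],[[0,0,0],[0.1,0.3,0],-0.2],[[0,0,0],[0.1,0.3,0],-0.2],[[0,0,0],[0.1,0.3,0],-0.2],[[0,0,0],[0.1,0.3,0],-0.2],[[0,0,0],[0.1,0.3,0],-0.2],[[0,0,0],[0.1,0.3,0.5],-0.2],[[0,0,0],[0.1,0.3,1.5],-0.2]]' 40
```

```text
t: 2.55
tool_pos: [0.3981, -0.2305, 0.0222]
ee_rot: [-0.001, 0.994, -0.112, -0.001]
wrist_force: [-0.3, 0.0, -0.8]
width: 0.0589
gripper_force: 43.4
```

```bash
python3 -m jog '[[[0,0,0],[0,0,4],-0.2],[[0,0,0],[0,2,8],-0.2],[[0,0,3],[0.5,6,10],-0.2],[[0,0,6],[2,10,10],-0.2],[[0,0,8.3],[5,13,10],-0.2],[[0,0,8.3],[8,15.5,10],-0.2],[[0,0,8.3],[9.2,17.1,9],-0.2],[[0,0,8.3],[9.2,17.1,8],-0.2]]'
python3 - <<'E'
from h import *
a=snap('wrist','w2'); cv2.imwrite('pics/w2b.png',cv2.resize(a,(800,600),interpolation=cv2.INTER_CUBIC)); s=env.sense();print(s['tool_pos'],s['ee_rot'])
E
```

```text
t: 3.35
tool_pos: [0.4927, -0.0584, 0.1031]
ee_rot: [0.0, 0.999, -0.037, 0.001]
wrist_force: [-0.4, -0.5, -1.8]
width: 0.0589
gripper_force: 43.8
[ 0.48981673 -0.05894749  0.10063487] [-1.83193607e-04  9.99274776e-01 -3.80516947e-02 -1.39922664e-03]
```

View pics/w2b.png

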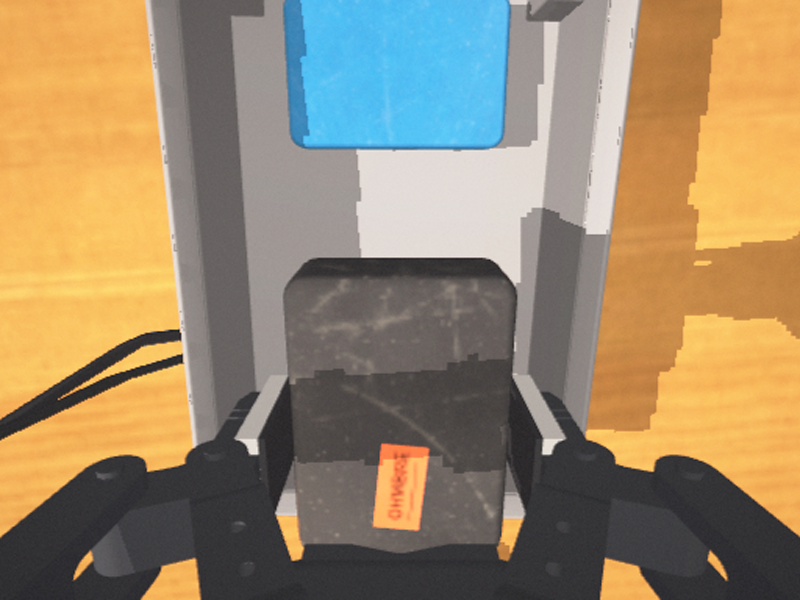

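```bash
python3 - <<'E'
from h import *
f=lambda u,v,z:onz('w2',u/1.5625,v/1.5625,z)
for p in[(150,10),(637,10),(190,430),(588,430),(517,512)]: print(p,f(*p,.066))
print('inner floor',f(237,100,.004),f(545,150,.004),'blue near edge',f(300,149,.025),f(500,149,.025))
E
```

```text
(150, 10) [0.6099 0.0096 0.066 ]
(637, 10) [ 0.5988 -0.14    0.066 ]
(190, 430) [0.4654 0.0243 0.066 ]
(588, 430) [ 0.454  -0.1288  0.066 ]
(517, 512) [ 0.4186 -0.1011  0.066 ]
inner floor [0.5887 0.0047 0.004 ] [ 0.558  -0.1285  0.004 ] blue near edge [ 0.5662 -0.0238  0.025 ] [ 0.5602 -0.1047  0.025 ]
```

```bash
python3 -m jog '[[[0,0,0],[0,0,-3],-0.2],[[0,0,0],[0,0,-6],-0.2],[[0,0,0],[0,0,-7.6],-0.2],[[0,0,0],[0,0,-8.5],-0.2],[[0,0,0],[0,0,-8.9],-0.2],[[0,0,0],[0,0,-9.1],-0.2],[[0,0,0],[0,0,-9.15],-0.2],[[0,0,0],[0,0,-9.15],-0.2]]'
```

```text
t: 4.2
tool_pos: [0.4907, -0.0608, 0.0128]
ee_rot: [0.0, 0.999, -0.039, -0.0]
wrist_force: [-5.2, 0.5, 6.7]
width: 0.0585
gripper_force: 44.7
```

```bash
python3 -m jog '[[[0,0,0],[0,0,0.1],0.2],[[0,0,0],[0,0,0.1],0.5],[[0,0,0],[0,0,0.1],0.65],[[0,0,0],[0,0,0.1],0.65],[[0,0,0],[0,0,0.1],0.65],[[0,0,0],[0,0,2],0.65],[[0,0,0],[0,0,6],0.65],[[0,0,0],[0,0,11],0.65]]'
```

```text
t: 5.0
tool_pos: [0.4884, -0.0594, 0.1196]
ee_rot: [-0.001, 0.999, -0.039, -0.003]
wrist_force: [1.1, 0.0, -0.0]
width: 0.0701
gripper_force: 0.0
```

```bash
python3 -m jog '[[[0,0,4],[0,0,4],1],[[0,0,12],[0,0,9],1],[[0,0,20],[2,-3,12],1],[[0,0,28],[5,-7,12],1],[[0,0,36],[8,-11,12],1],[[0,0,44],[10,-14,12],1],[[0,0,52],[11.9,-17,12],1],[[0,0,60],[11.9,-19.3,12],1]]'
python3 -m jog '[[[0,0,8],[0,0,0],1],[[0,0,16],[0,0,0],1],[[0,0,24],[0,0,0],1],[[0,0,32],[0,0,0],1],[[0,0,40],[0,0,0],1],[[0,0,47],[0,0,0],1],[[0,0,47],[0,0,0],1],[[0,0,47],[0,0,0],1]]'
python3 - <<'E'
from h import *
a=snap('wrist','w3'); cv2.imwrite('pics/w3b.png',cv2.resize(a,(800,600),interpolation=cv2.INTER_CUBIC)); s=env.sense();print(s['tool_pos'],s['ee_rot'])
E
```

```text
t: 5.8
tool_pos: [0.6113, -0.255, 0.2398]
ee_rot: [0.0, 0.884, 0.468, 0.0]
wrist_force: [0.4, -0.1, -0.5]
width: 0.0853
gripper_force: 0.0
t: 6.6
tool_pos: [0.6097, -0.253, 0.2404]
ee_rot: [-0.0, 0.627, 0.779, -0.0]
wrist_force: [-0.9, 0.0, 0.2]
width: 0.0853
gripper_force: 0.0
[ 0.60972209 -0.25306725  0.24049295] [-2.34761371e-04  6.26826507e-01  7.79158824e-01 -3.96861538e-05]
```

View pics/w3b.png

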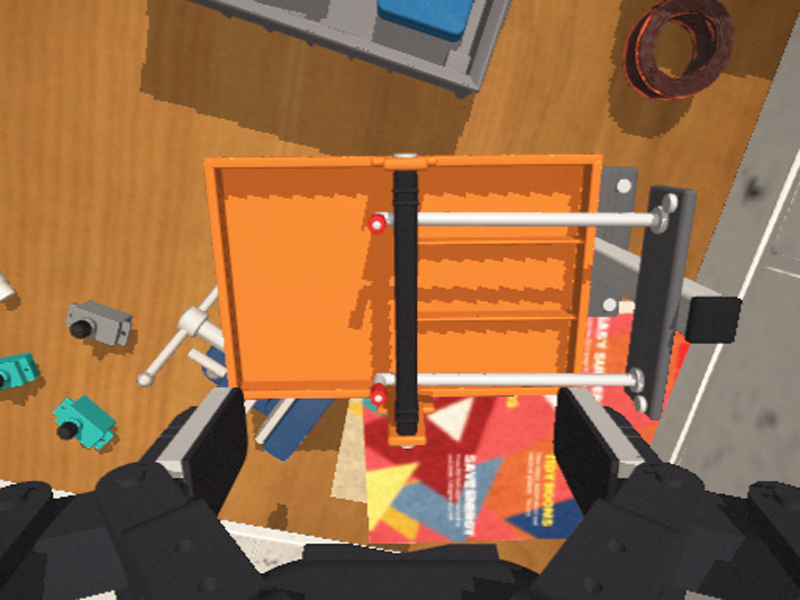

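```bash
python3 - <<'E'
from h import *
f=lambda u,v,z:onz('w3',u/1.5625,v/1.5625,z)
ang=lambda a,b:round(np.degrees(np.arctan2(*(b-a)[1::-1])),1)
a,b=f(406,170,.168),f(405,433,.168); print('bar',a,b,(a+b)/2,ang(b,a))
a,b=f(377,223,.176),f(378,397,.176); print('tips',a,b,(a+b)/2,ang(b,a))
a,b=f(655,219,.158),f(635,379,.158);c,d=f(425,219,.158),f(425,380,.158);print('prong mid',(c+d)/2,ang(c,a),ang(d,b))
C=[f(*p,.118) for p in[(207,160),(602,156),(583,397),(232,397)]];print(np.round(C,3).tolist(),np.mean(C,0),ang(C[0],C[1]))
E
```

```text
bar [ 0.5982 -0.1913  0.168 ] [ 0.6235 -0.3066  0.168 ] [ 0.61085 -0.24895  0.168  ] 102.4
tips [ 0.5913 -0.2133  0.176 ] [ 0.6071 -0.2873  0.176 ] [ 0.5992 -0.2503  0.176 ] 102.1
prong mid [ 0.6194 -0.2464  0.158 ] 12.4 12.7
[[0.503, -0.209, 0.118], [0.691, -0.166, 0.118], [0.722, -0.292, 0.118], [0.531, -0.334, 0.118]] [ 0.611925 -0.25035   0.118   ] 13.0
```

```bash
python3 -m jog '[[[0,0,0],[0.1,0.3,-2],1],[[0,0,0],[0.1,0.3,-5],1],[[0,0,0],[0.1,0.3,-7.5],0.5],[[0,0,0],[0.1,0.3,-9],0],[[0,0,0],[0.1,0.3,-9.6],-0.3],[[0,0,0],[0.1,0.3,-9.6],-0.5],[[0,0,0],[0.1,0.3,-9.6],-0.5],[[0,0,0],[0.1,0.3,-9.6],-0.5]]' 60
python3 -m jog '[[[0,0,0],[0,0,0],-1],[[0,0,0],[0,0,0],-1],[[0,0,0],[0,0,0],-1],[[0,0,0],[0,0,0],-1],[[0,0,0],[0,0,0],-1],[[0,0,0],[0,0,0],-1],[[0,0,0],[0,0,0],-1],[[0,0,0],[0,0,0],-1]]' 60
```

```text
t: 7.45
tool_pos: [0.6119, -0.2508, 0.1467]
ee_rot: [0.002, 0.626, 0.78, 0.0]
wrist_force: [1.2, 0.3, 1.0]
width: 0.0213
gripper_force: 0.0
t: 8.25
tool_pos: [0.6115, -0.2506, 0.1465]
ee_rot: [0.001, 0.626, 0.78, 0.0]
wrist_force: [-1.3, 0.6, 6.5]
width: 0.0089
gripper_force: 58.8
```

```bash
python3 -m jog '[[[0,0,0],[0,0,0.3],-1],[[0,0,0],[0,0,0.8],-1],[[0,0,0],[0,0,1.4],-1],[[0,0,0],[0,0,2],-1],[[0,0,0],[0,0,2.5],-1],[[0,0,0],[0,0,2.8],-1],[[0,0,0],[0,0,2.8],-1],[[0,0,0],[0,0,2.8],-1]]'
```

```text
t: 9.05
tool_pos: [0.6108, -0.2501, 0.1728]
ee_rot: [-0.0, 0.626, 0.78, -0.0]
wrist_force: [0.6, 1.0, -2.6]
width: 0.0086
gripper_force: 58.4
```

```bash
python3 -m jog '[[[0,0,0],[-1,-0.22,0],-1],[[0,0,0],[-3,-0.67,0],-1],[[0,0,0],[-5.5,-1.23,0],-1],[[0,0,0],[-8,-1.8,0],-1],[[0,0,0],[-10.5,-2.35,0],-1],[[0,0,0],[-12.8,-2.85,0],-1],[[0,0,0],[-14.2,-3.15,0],-1],[[0,0,0],[-14.6,-3.25,0],-1]]'
```

```text
t: 9.85
tool_pos: [0.4632, -0.2828, 0.1726]
ee_rot: [-0.0, 0.627, 0.779, -0.0]
wrist_force: [0.4, -0.1, -3.0]
width: 0.0087
gripper_force: 58.6
```

```bash
python3 -m jog '[[[0,0,0],[0,2,0.5],-1],[[0,0,-2],[0,6,1],-1],[[0,0,-5],[0.5,10,1],-1],[[0,0,-9],[1.5,14,1],-1],[[0,0,-13],[3.5,17.5,1],-1],[[0,0,-16],[5.2,20.5,1],-1],[[0,0,-17.1],[6.2,22.2,0],-1],[[0,0,-17.1],[6.4,22.5,-1],-1]]'
python3 -m jog '[[[0,0,0],[0,0,-0.5],-1],[[0,0,0],[0,0,-1],-1],[[0,0,0],[0,0,-1.5],-1],[[0,0,0],[0,0,-2],-1],[[0,0,0],[0,0,-2.5],-1],[[0,0,0],[0,0,-2.7],-1],[[0,0,0],[0,0,-2.7],-1],[[0,0,0],[0,0,-2.7],-1]]'
python3 - <<'E'
from h import *
a=snap('wrist','w4'); cv2.imwrite('pics/w4b.png',cv2.resize(a,(800,600),interpolation=cv2.INTER_CUBIC)); s=env.sense();print(s['tool_pos'],s['ee_rot']); b=snap('top','t4')
a=b[115:235,180:340];cv2.imwrite('pics/t4b.png',cv2.resize(a,None,fx=5,fy=5,interpolation=cv2.INTER_CUBIC))
E
```

```text
t: 10.65
tool_pos: [0.5306, -0.0542, 0.1633]
ee_rot: [0.001, 0.733, 0.68, 0.001]
wrist_force: [-0.2, -0.6, -1.9]
width: 0.0085
gripper_force: 58.7
t: 11.45
tool_pos: [0.5289, -0.0578, 0.1359]
ee_rot: [0.0, 0.735, 0.678, 0.0]
wrist_force: [-0.7, -0.1, -2.0]
width: 0.0088
gripper_force: 58.7
[ 0.5290521  -0.05777418  0.13607113] [2.55671700e-04 7.35012094e-01 6.78053931e-01 1.52597501e-04]
```

View pics/w4b.png

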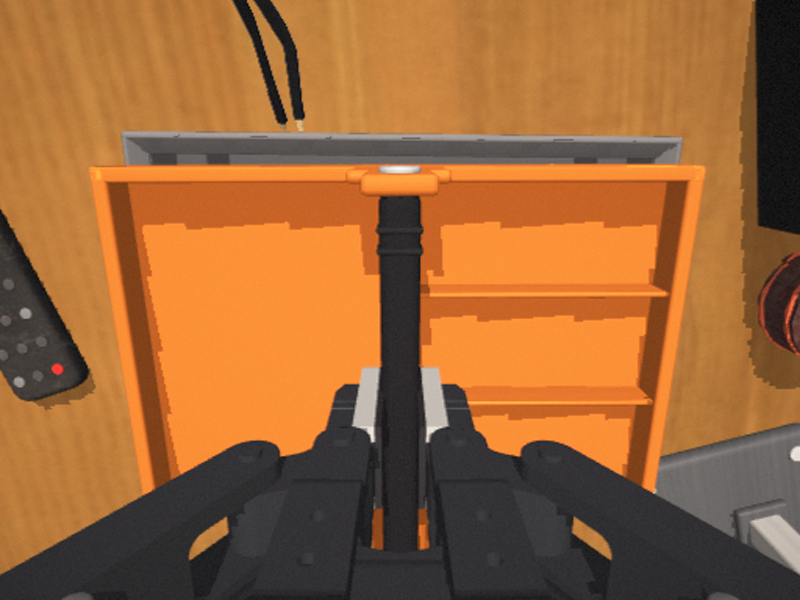

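```bash
python3 - <<'E'
from h import *
f=lambda u,v,z:onz('w4',u/1.5625,v/1.5625,z)
ang=lambda a,b:round(np.degrees(np.arctan2(*(b-a)[1::-1])),1)
a,b=f(123,132,.066),f(681,138,.066);c,d=f(91,168,.1075),f(704,167,.1075)
R=lambda p,t=np.radians(4.5):np.array([[np.cos(t),-np.sin(t)],[np.sin(t),np.cos(t)]])@p[:2]
print('crate +y edge',a,b,(a+b)/2,ang(a,b),np.linalg.norm(a-b));print('tray',c,d,(c+d)/2,ang(c,d),np.linalg.norm(c-d))
print('crate frame diff mid (crate-tray)',R((a+b)/2)-R((c+d)/2))
E
```

```text
crate +y edge [0.428  0.0275 0.066 ] [0.6433 0.0081 0.066 ] [0.53565 0.0178  0.066  ] -5.1 0.2161722692668974
tray [0.4362 0.0148 0.1075] [ 6.298e-01 -3.000e-04  1.075e-01] [0.533   0.00725 0.1075 ] -4.5 0.1941879759408394
crate frame diff mid (crate-tray) [0.00181409 0.01072539]
```

```bash
python3 -m jog '[[[0,0,-0.4],[0.15,0.05,-0.5],-1],[[0,0,-0.4],[0.15,0.05,-1.2],-1],[[0,0,-0.4],[0.15,0.05,-1.8],-1],[[0,0,-0.4],[0.15,0.05,-2.3],-1],[[0,0,-0.4],[0.15,0.05,-2.7],-1],[[0,0,-0.4],[0.15,0.05,-3.1],-1],[[0,0,-0.4],[0.15,0.05,-3.4],-1],[[0,0,-0.4],[0.15,0.05,-3.4],-1]]'
```

```text
t: 12.35
tool_pos: [0.5299, -0.057, 0.1012]
ee_rot: [-0.0, 0.737, 0.676, -0.0]
wrist_force: [-0.6, 0.1, -2.7]
width: 0.0089
gripper_force: 58.7
```

Inside the rim without contact; continue down.

```bash
python3 -m jog '[[[0,0,0],[0,0,-0.3],-1],[[0,0,0],[0,0,-0.6],-1],[[0,0,0],[0,0,-0.9],-1],[[0,0,0],[0,0,-1.2],-1],[[0,0,0],[0,0,-1.4],-1],[[0,0,0],[0,0,-1.55],-1],[[0,0,0],[0,0,-1.65],-1],[[0,0,0],[0,0,-1.65],-1]]'
```

```text
t: 13.15
tool_pos: [0.5303, -0.0572, 0.0852]
ee_rot: [0.0, 0.737, 0.676, -0.0]
wrist_force: [-0.3, 0.4, -2.2]
width: 0.0087
gripper_force: 58.7
```

```bash
python3 -m jog '[[[0,0,0],[0,0,-0.1],-1],[[0,0,0],[0,0,-0.15],-1],[[0,0,0],[0,0,-0.2],-1],[[0,0,0],[0,0,-0.25],-1],[[0,0,0],[0,0,-0.3],-1],[[0,0,0],[0,0,-0.3],-1],[[0,0,0],[0,0,-0.3],-1],[[0,0,0],[0,0,-0.3],-1]]'
```

```text
t: 13.95
tool_pos: [0.5306, -0.0572, 0.0846]
ee_rot: [0.0, 0.737, 0.676, 0.0]
wrist_force: [-6.3, 0.9, 11.8]
width: 0.0086
gripper_force: 60.6
```

```bash
python3 -m jog '[[[0,0,0],[0,0,0.2],-0.6],[[0,0,0],[0,0,0.2],-0.2],[[0,0,0],[0,0,0.2],0],[[0,0,0],[0,0,0.2],0],[[0,0,0],[0,0,0.2],0],[[0,0,0],[0,0,1.5],0],[[0,0,0],[0,0,5],0],[[0,0,0],[0,0,10],0]]' 40
python3 -m jog '[[[0,0,-8],[-2,-4,1],0],[[0,0,-16],[-4,-8,1],0],[[0,0,-24],[-6,-12,1],0],[[0,0,-32],[-8,-16,1],0],[[0,0,-40],[-9.5,-20,1],0],[[0,0,-48],[-11,-24,1],0],[[0,0,-56],[-12.5,-27.5,1],0],[[0,0,-64],[-13,-29.8,1],0]]'
python3 -m jog '[[[0,0,-8],[0,0,0],0],[[0,0,-16],[0,0,0],0],[[0,0,-24],[0,0,0],0],[[0,0,-30],[0,0,0],0],[[0,0,-30],[0,0,0],0],[[0,0,-30],[0,0,0],0],[[0,0,-30],[0,0,0],0],[[0,0,-30],[0,0,0],0]]'
python3 - <<'E'
from h import *
a=snap('wrist','w5'); cv2.imwrite('pics/w5b.png',cv2.resize(a,(800,600),interpolation=cv2.INTER_CUBIC)); s=env.sense();print(s['tool_pos'],s['ee_rot'])
E
```

```text
t: 14.75
tool_pos: [0.5279, -0.0565, 0.181]
ee_rot: [-0.003, 0.737, 0.675, -0.002]
wrist_force: [1.5, -0.6, 0.4]
width: 0.0424
gripper_force: 0.0
t: 15.55
tool_pos: [0.3989, -0.3578, 0.1934]
ee_rot: [0.001, 0.984, 0.178, 0.0]
wrist_force: [1.2, 0.3, -0.1]
width: 0.0428
gripper_force: 0.0
t: 16.35
tool_pos: [0.4003, -0.3551, 0.1924]
ee_rot: [0.0, 0.997, -0.078, 0.0]
wrist_force: [0.2, 0.3, -0.5]
width: 0.0427
gripper_force: 0.0
[ 0.40033767 -0.35509743  0.1923892 ] [ 2.71464121e-05  9.96938379e-01 -7.81912164e-02  4.36820704e-05]
```

View pics/w5b.png

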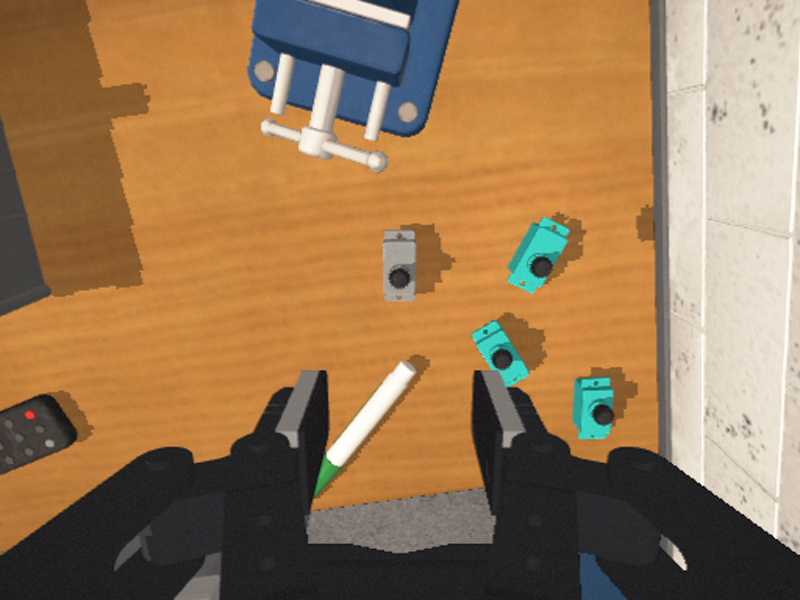

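```bash
python3 - <<'E'
from h import *
f=lambda u,v,z:onz('w5',u/1.5625,v/1.5625,z)
a,b=f(399,231,.0145),f(399,301,.0145);print(a,b,(a+b)/2,f(400,277,.035),'pen',f(408,365,.005),'spindle',f(380,160,.046),'vice',f(405,133,.06))
E
```

```text
[ 0.422  -0.3586  0.0145] [ 0.3776 -0.3517  0.0145] [ 0.3998  -0.35515  0.0145 ] [ 0.3981 -0.3555  0.035 ] pen [ 0.3289 -0.3503  0.005 ] spindle [ 0.4659 -0.3553  0.046 ] vice [ 0.4771 -0.3703  0.06  ]
```

```bash
python3 -m jog '[[[0,0,0],[0,0,-4],0],[[0,0,0],[0,0,-8],0],[[0,0,0],[0,0,-12],0],[[0,0,0],[0,0,-15],0],[[0,0,0],[0,0,-17],0],[[0,0,0],[0,0,-18.3],0],[[0,0,0],[0,0,-18.8],0],[[0,0,0],[0,0,-18.8],0]]'
python3 -m jog '[[[0,0,0],[0,0,0],-0.3],[[0,0,0],[0,0,0],-0.8],[[0,0,0],[0,0,0],-0.8],[[0,0,0],[0,0,0],-0.8],[[0,0,0],[0,0,0],-0.8],[[0,0,0],[0,0,0],-0.8],[[0,0,0],[0,0,0.5],-0.8],[[0,0,0],[0,0,2],-0.8]]' 30
```

```text
t: 17.2
tool_pos: [0.4004, -0.3552, 0.0042]
ee_rot: [-0.0, 0.997, -0.078, -0.0]
wrist_force: [0.4, -1.1, -0.4]
width: 0.0426
gripper_force: 0.0
t: 18.0
tool_pos: [0.399, -0.3535, 0.0233]
ee_rot: [-0.002, 0.997, -0.079, -0.002]
wrist_force: [0.6, 0.3, -0.1]
width: 0.0192
gripper_force: 29.6
```

```bash
python3 -m jog '[[[0,0,0],[0,0,4],-0.8],[[0,0,0],[0,1,8],-0.8],[[0,0,0],[0,4,11],-0.8],[[0,0,0],[0,8,12],-0.8],[[0,0,1],[0,12,12],-0.8],[[0,0,2],[0,16,12],-0.8],[[0,0,3],[1.5,20,12],-0.8],[[0,0,4],[3,24,12],-0.8]]'
python3 -m jog '[[[0,0,0],[2,3,0],-0.8],[[0,0,0],[3.5,5.3,0],-0.8],[[0,0,0],[4.55,6.3,0],-0.8],[[0,0,0],[4.55,6.3,-2],-0.8],[[0,0,0],[4.55,6.3,-4],-0.8],[[0,0,0],[4.55,6.3,-5],-0.8],[[0,0,0],[4.55,6.3,-5],-0.8],[[0,0,0],[4.55,6.3,-5],-0.8]]'
python3 - <<'E'
from h import *
a=snap('wrist','w6'); cv2.imwrite('pics/w6b.png',cv2.resize(a,(800,600),interpolation=cv2.INTER_CUBIC))
E
```

```text
t: 18.8
tool_pos: [0.4301, -0.1136, 0.1453]
ee_rot: [0.0, 0.999, -0.044, 0.001]
wrist_force: [0.9, -0.4, -0.2]
width: 0.0195
gripper_force: 29.7
t: 19.6
tool_pos: [0.476, -0.0527, 0.0947]
ee_rot: [0.0, 0.999, -0.044, 0.0]
wrist_force: [0.4, 0.5, 0.2]
width: 0.0189
gripper_force: 29.6
```

View pics/w6b.png

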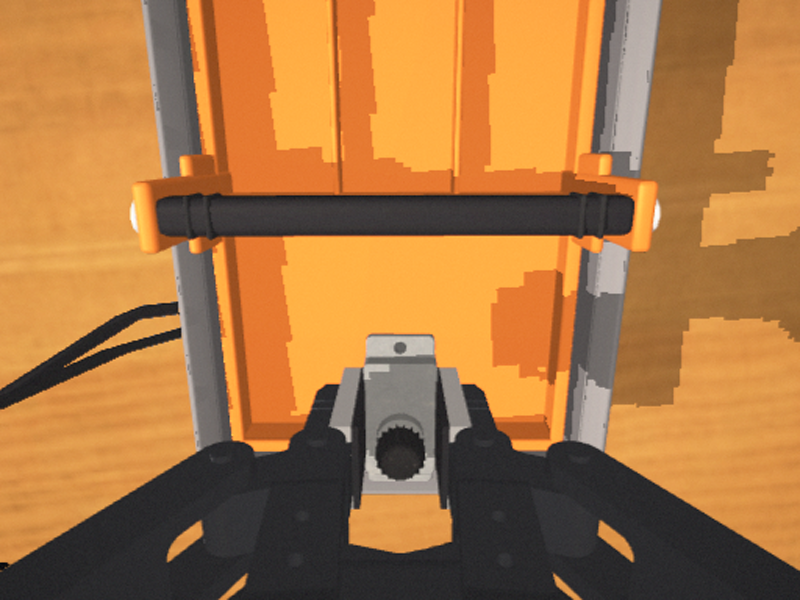

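```bash
python3 -m jog '[[[0,0,0],[0,0,-1.2],-0.8],[[0,0,0],[0,0,-2.6],-0.8],[[0,0,0],[0,0,-3.7],-0.8],[[0,0,0],[0,0,-4.4],-0.8],[[0,0,0],[0,0,-4.8],-0.8],[[0,0,0],[0,0,-5.0],-0.8],[[0,0,0],[0,0,-5.15],-0.8],[[0,0,0],[0,0,-5.15],-0.8]]'
```

```text
t: 20.45
tool_pos: [0.4754, -0.0521, 0.0447]
ee_rot: [-0.0, 0.999, -0.043, -0.001]
wrist_force: [-8.1, 1.9, 15.6]
width: 0.0192
gripper_force: 31.6
```

Touched down on the tray floor; release and retreat.

```bash
python3 -m jog '[[[0,0,0],[0,0,0.15],-0.8],[[0,0,0],[0,0,0.15],-0.3],[[0,0,0],[0,0,0.15],0],[[0,0,0],[0,0,0.15],0],[[0,0,0],[0,0,0.15],0],[[0,0,0],[0,0,2],0],[[0,0,0],[0,0,6],0],[[0,0,0],[0,0,11],0]]'
python3 -m jog '[[[0,0,0],[0,0,2],0],[[0,0,0],[-1,0,4],0],[[0,0,0],[-2,0,5],0],[[0,0,0],[-2,0,5],0],[[0,0,0],[-2,0,5],0],[[0,0,0],[-2,0,5],0],[[0,0,0],[-2,0,5],0],[[0,0,0],[-2,0,5],0]]'
python3 - <<'E'
from h import *
a=snap('wrist','w7'); cv2.imwrite('pics/w7b.png',cv2.resize(a,(800,600),interpolation=cv2.INTER_CUBIC))
E
```

```text
t: 21.25
tool_pos: [0.4735, -0.0515, 0.1515]
ee_rot: [-0.001, 0.999, -0.044, -0.003]
wrist_force: [0.7, -0.0, 0.8]
width: 0.0425
gripper_force: 0.0
t: 22.05
tool_pos: [0.4556, -0.052, 0.2019]
ee_rot: [-0.0, 0.999, -0.044, -0.001]
wrist_force: [0.1, 0.3, -0.3]
width: 0.0429
gripper_force: 0.0
```

View pics/w7b.png

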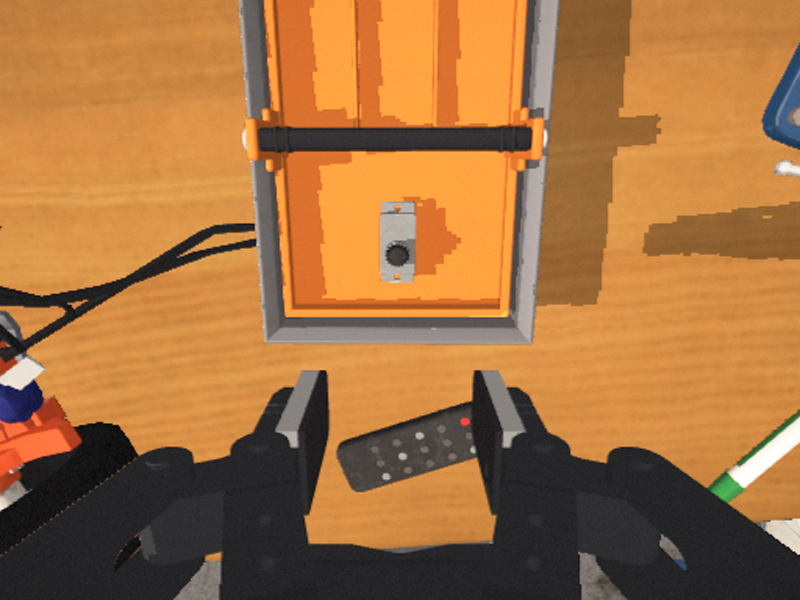

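The final picture shows the servo upright in the open bay, centred at about (398,243), and the tray level and square in the crate.

```bash
python3 -c "
from station import env
print(env.sign_off())"
```

```text
the job is handed in; nothing more can be done
None
```

The job is handed in at about 22 s: the dark case is on the crate floor beside the blue case, the tray is seated on the corner posts, and the servo stands knob up in the open bay. The hand-in call returned no verdict.

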